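# Finger-gap check on the picture rack

## Robot

A 6-joint arm with a two-finger parallel gripper is mounted at the origin on the work surface. World frame = base frame: x ahead of the robot, y to its left, z up, the work surface at z = 0. Lengths are in m, angles in degrees, forces in N, time in s.
With the tool pointing down it reaches from about 0.4 to 0.825 m from the base axis. Payload 7 kg.
Tool frame: the origin (TCP) lies midway between the tips of the shut fingers; the grasp point (between the pads) lies 19 mm behind it (r.grip_point_offset is the z of the grasp point in the tool frame, in m); z points along the fingers, y is the line along which they close (so a half turn about z gives the same grasp; the last joint's range is limited). The gripper opens to 88 mm and grips with 3 to 60 N. Pads are 19 mm wide; open, the fingers measure 130 mm over their backs; the gripper's body (78 mm by 193 mm) begins 47 mm behind the grasp point.
Start: joints at [-51.503, 20.546, 0.682, 0, -70.136, -16.507], TCP at [0.253, -0.626, 0.227] pointing down, gripper open.
Joint ranges: [-176.03, 176.03], [-82.01, 121.73], [-58.28, 71.71], [-173.87, 95.51], [-174.79, -0.11], [-173.66, 173.66]. Speed limits (degrees/s): [136.94, 136.94, 172.46, 180, 180, 180].

## Interface

Orientations are given as [roll, pitch, yaw] about the fixed x, y, z axes, in that order (R = Rz(yaw) Ry(pitch) Rx(roll)).
In Python, from plant import r, viewer, recognise, outline_of, pinpoint gives the robot as it stands.
- The arm moves only by the tool move_arm, never from a script. Its argument "targets" is a list of rows, each a list of 2 entries, a list of its own where there are three numbers: the shift along the tool's x, y, z in cm, then the turn, a rotation vector about the tool's x, y, z in rad. A call has 1 to 5 rows; each row is the pose to reach, as a shift and turn from the pose commanded when the call began, along the tool's axes at that moment; what a row does not reach only later rows make up. A row lasts 1/8 s, in which the tool goes at most 62.5 mm and 10.7 degrees, less where a joint would pass 70% of its speed; a pose out of reach is approached as far as the arm can. A call with a gripper value outside its range is refused whole. "jaw" is the finger opening in cm, from 0 to 8.76, set as the call begins (left out, the last holds). The fingers move at their own pace and stop on an object; "squeeze" is the grip in N (left out, the last holds). Time passes only in rows, so rows that repeat a pose let the fingers close. It gives the time, the measured TCP pose, the force, the opening and the grip force at its end, in the units of the state.
- r.get_state(): the state, without advancing time (a new reading comes with each control period).
- viewer.capture(name): name is "side" or "top"; returns a dict with "image" (480x640x3 uint8, blue, green, red), "intrinsics" (3x3 intrinsics, pixels), "camera_from_world" (4x4, takes a point from world to camera coordinates). Camera axes: x right, y up, looking along -z (the intrinsics and any distortion apply to the point x, -y, -z); pixel columns grow to the right and rows downward; lengths in m; the calibration is good to about 2 mm. A picture is of the moment at which its call begins. There is no depth.
- r.close_job(): hands the job in; it is judged then, once.
Trained networks look in the newest picture that a camera, given by its name, has taken for a name from the list of things; names that differ only in an ending like _2 or _b are one class to them, and where a whole thing is asked for, a point or a joint stands for the part that bears it (a point fixed in the world has none). Each returns a list of dicts, best first, with "score" (0 to 1); they miss things now and then, are a little off and sometimes report something else, mostly with a low value. They report only what shows in the picture. A call takes as long as a camera call.
- recognise(label, camera): "box" ([left, top, right, bottom] in pixels, round what is visible of it).
- outline_of(label, camera): "mask" (480x640 bool, what is visible of it) and "box" ([left, top, right, bottom] in pixels, round what is visible of it).
- pinpoint(label, camera): "location" ([row, column] in pixels: a listed point, or the origin of a listed thing).
The state is a dict: "time_s": time; "joints": joint angles; "qd": joint speeds; "joint_torque": joint torques, N m; "tcp_pos": TCP position; "eef_rot": TCP orientation; "contact_force": force on the tool from outside, world axes, zero at the start; "moment": the same for the moment, N m; "gripper_width": finger opening in m; "gripper_force": force on a finger pad.
Only numpy, scipy, OpenCV 4.12 (cv2) and the standard library are available. Lean on these libraries where they do the work, as an engineer would, in place of code of your own. Each camera call takes 0.05 s, during which the arm holds its last target. There are 200 camera calls.

## Task

Take the finger gauge out of its block and check the picture rack's three sloping pockets with it, starting with the one at the robot's left, then the middle, then the right: slide the blade down into each until it either jams part-way or goes fully home. Only one pocket lets it go fully home; finish by leaving the gauge standing fully home in that pocket, let go, so that the rack's repairer can see which it is. Do not disturb the other things on the table.

Things in the scene. Friction and masses are not known exactly. Their poses are not given: they have to be found in the camera images.
- gauge_centre (a point): Finger gauge, loose, 0.1 to 0.2 kg: wooden handle 24 x 30 x 60 mm (x, y, z), below it a flat aluminium blade 8 mm thick (x), 26 wide (y), 70 long (z). It starts upright in the holder, blade down. This point is the handle's centre, 100 mm above the blade's tip; z points from tip to handle. A half turn about z changes nothing.
- gauge_tip (a point): Centre of the lower end of the gauge's blade; same axes as gauge_centre.
- blade: The gauge's blade (part of the gauge, rigid with it); origin at the tip, axes as gauge_centre.
- holder: Fixed wooden block 70 x 80 x 60 mm (x, y, z) with an upright slot 11 x 29 mm (x, y) and 55 mm deep, in which the gauge starts. Origin at the centre of its underside, z up. The gauge's handle begins 15 mm above its top. It stands at the left or at the right of the rack.
- rack: Fixed wooden picture rack 200 mm wide (y), base 150 mm (x); three pockets side by side between two sloping boards, open upward and towards the robot (its -x), 35 degrees from vertical. Origin: centre of its underside, z up; top edge about 138 mm up. In two pockets the gap narrows to 4 mm, out of sight: the blade jams with its tip 30 mm deep. In the third it goes home, tip on the floor. Which one varies.
- pocket_1: Left pocket (robot's left, the rack's +y end). Origin at the centre of its mouth, 125 mm above the table; z points out of the pocket along its slope (35 degrees from vertical, leaning to the rack's -x), x across the gap, y along the rack. 13 mm across (x), 40 mm wide (y), 68 mm deep; the lips flare outward to about 3 mm above the mouth.
- pocket_2: Middle pocket, as pocket_1; the pockets are 58 mm apart.
- pocket_3: Right pocket (robot's right, -y end of the rack), as pocket_1.
- paint_bottle: Bystander: white paint bottle, 60 mm across, 170 mm tall, loose, in the place beside the rack opposite the holder. Origin at the centre of its underside.
- brush_pot: Bystander: glass pot with brushes, 72 mm across, 155 mm tall, loose. Origin at the centre of its underside.
- glue_jar: Bystander: white jar, 60 mm across, 100 mm tall, loose. Origin at the centre of its underside.
- paint_dish: Bystander: shallow white dish of dark paint with a brush lying in it, 124 mm across, about 33 mm tall, loose. Origin at the centre of its underside.
- water_pot: Bystander: small white cup, 60 mm across, 60 mm tall, loose. Origin at the centre of its underside.
- tape_roll: Bystander: roll of paper tape lying flat, 70 mm across, 24 mm tall, loose. Origin at the centre of its underside.
- ink_tin: Bystander: small metal tin, 38 mm across, 45 mm tall, loose, standing on the front of the rack's base, below the pockets' mouths. Origin at the centre of its underside.
- stamp: Bystander: wooden hand stamp 32 x 40 mm, 46 mm tall, loose, standing on the front of the rack's base. Origin at the centre of its underside.

How it is judged (in metres and radians):
On the way, in this order (a step that is already met when the one before it is completed fails the run):
1. the blade has been tried in the left pocket: its tip at least 22 mm in and pressed against something (over 2 N), or at least 58 mm in (x of gauge_tip in the frame of pocket_1 between -0.007 and 0.007 m and y of gauge_tip in the frame of pocket_1 between -0.02 and 0.02 m and angle between the z axis of gauge_tip and the z axis of pocket_1, either way round below 0.21 rad and (z of gauge_tip in the frame of pocket_1 below -0.058 m or (z of gauge_tip in the frame of pocket_1 below -0.022 m and contact force between blade and anything else above 2 N))), for 0.05 s.
2. the blade has been tried in the middle pocket: its tip at least 22 mm in and pressed against something (over 2 N), or at least 58 mm in (x of gauge_tip in the frame of pocket_2 between -0.007 and 0.007 m and y of gauge_tip in the frame of pocket_2 between -0.02 and 0.02 m and angle between the z axis of gauge_tip and the z axis of pocket_2, either way round below 0.21 rad and (z of gauge_tip in the frame of pocket_2 below -0.058 m or (z of gauge_tip in the frame of pocket_2 below -0.022 m and contact force between blade and anything else above 2 N))), for 0.05 s.
3. the blade has been tried in the right pocket: its tip at least 22 mm in and pressed against something (over 2 N), or at least 58 mm in (x of gauge_tip in the frame of pocket_3 between -0.007 and 0.007 m and y of gauge_tip in the frame of pocket_3 between -0.02 and 0.02 m and angle between the z axis of gauge_tip and the z axis of pocket_3, either way round below 0.21 rad and (z of gauge_tip in the frame of pocket_3 below -0.058 m or (z of gauge_tip in the frame of pocket_3 below -0.022 m and contact force between blade and anything else above 2 N))), for 0.05 s.
At the end, for the whole second after the job is handed in: The gauge stands in the one pocket that takes it, blade tip at least 60 mm below the mouth (of 68), within 0.21 rad of the pocket's slope, let go and at rest (((x of gauge_tip in the frame of pocket_1 between -0.007 and 0.007 m and y of gauge_tip in the frame of pocket_1 between -0.02 and 0.02 m and angle between the z axis of gauge_tip and the z axis of pocket_1, either way round below 0.21 rad and z of gauge_tip in the frame of pocket_1 below -0.06 m) or (x of gauge_tip in the frame of pocket_2 between -0.007 and 0.007 m and y of gauge_tip in the frame of pocket_2 between -0.02 and 0.02 m and angle between the z axis of gauge_tip and the z axis of pocket_2, either way round below 0.21 rad and z of gauge_tip in the frame of pocket_2 below -0.06 m) or (x of gauge_tip in the frame of pocket_3 between -0.007 and 0.007 m and y of gauge_tip in the frame of pocket_3 between -0.02 and 0.02 m and angle between the z axis of gauge_tip and the z axis of pocket_3, either way round below 0.21 rad and z of gauge_tip in the frame of pocket_3 below -0.06 m)) and linear speed of blade below 0.02 m/s); the robot touches nothing.
It fails at once if a bystander (bottle, pots, jar, dish, tape, tin or stamp) is moved more than 30 mm (distance of any of paint_bottle, brush_pot, glue_jar, paint_dish, water_pot, tape_roll, ink_tin, stamp from where it was at the start of the episode above 0.03 m).
It fails at once if a bystander is tipped more than 0.4 rad (angle between any of paint_bottle, brush_pot, glue_jar, paint_dish, water_pot, tape_roll, ink_tin, stamp's own z axis and vertical above 0.4 rad).
It also fails if it takes over 61 s, if anything falls off the work surface, if the arm or the gripper's body presses on something with over 40 N, if the wrist force passes 120 N, or if a joint passes its speed limit or range.

## Working session

There is one attempt and no reset: what is moved stays moved. The work goes in short steps, Python scripts to look and compute and a tool call to move; the robot and the scene stay as the last step left them, time stands still between calls to the robot, and variables do not carry over. Pictures are saved under pics/ and viewed, at most 10 in all, crops included, and the job is handed in when it is done.

Besides the shell and the picture viewer there is one more tool, called after ">>>" as name([rows], argument=value, ...), one row to a line, values as JSON. move_arm: Moves the arm, as the interface text tells. Its arguments: {"type":"object","properties":{"targets":{"type":"array","items":{"type":"array"}},"jaw":{"type":"number"},"squeeze":{"type":"number"}},"required":["targets"]}

```bash
mkdir -p pics; ls
cat > h.py <<'E'
import numpy as np, cv2, sys
sys.path.insert(0,'.')
from plant import r, viewer, recognise, outline_of, pinpoint
from scipy.spatial.transform import Rotation as Ro
def proj(c,P):
    P=np.atleast_2d(P); T=np.array(c["camera_from_world"]);p=P@T[:3,:3].T+T[:3,3]
    q=np.c_[p[:,0],-p[:,1],-p[:,2]]@np.array(c["intrinsics"]).T
    return q[:,:2]/q[:,2:]
def ray(c,uv):
    T=np.array(c["camera_from_world"]);d=np.linalg.inv(np.array(c["intrinsics"]))@[uv[0],uv[1],1]
    d=T[:3,:3].T@(d*[1,-1,-1]); o=-T[:3,:3].T@T[:3,3]; return o,d/np.linalg.norm(d)
def atz(c,uv,z):
    o,d=ray(c,uv); return o+d*(z-o[2])/d[2]
def tri(rs):
    A=sum(np.eye(3)-np.outer(d,d) for o,d in rs); b=sum((np.eye(3)-np.outer(d,d))@o for o,d in rs)
    return np.linalg.solve(A,b)
E
cat > a.py <<'E'
from h import *
C={n:viewer.capture(n) for n in("side","top")}
for n in C: cv2.imwrite(f"pics/{n}0.png",C[n]["image"]); print(n,ray(C[n],(320,240)))
for l in "gauge_centre gauge_tip holder rack pocket_1 paint_bottle brush_pot glue_jar paint_dish water_pot tape_roll ink_tin stamp".split():
    for n in C:
        for q in pinpoint(l,n)[:3]:
            uv=q["location"][::-1]; z={'gauge_centre':.105,'gauge_tip':.005,'pocket_1':.125,'ink_tin':.02,'stamp':.02}.get(l,0)
            print(l,n,np.round(q["score"],2),np.round(uv),np.round(atz(C[n],uv,z),3))
E
python3 a.py; python3 -c "
from h import *;print(r.get_state(),r.grip_point_offset)"
```

```text
pics
side (array([0.31192012, 0.64438747, 0.65659415]), array([ 0.20770064, -0.7505402 , -0.62733552]))
top (array([ 0.31081903, -0.0014994 ,  1.07576089]), array([ 0.22049764,  0.03565954, -0.97473545]))
gauge_centre side 0.82 [348. 171.] [ 0.502 -0.269  0.105]
gauge_centre top 0.73 [474. 278.] [ 0.495 -0.276  0.105]
gauge_tip side 0.58 [304. 195.] [ 0.613 -0.291  0.005]
holder side 0.57 [348. 210.] [ 0.497 -0.271  0.   ]
holder top 0.94 [458. 286.] [ 0.494 -0.274  0.   ]
rack side 0.62 [265. 248.] [ 0.634 -0.08   0.   ]
rack top 0.66 [457. 284.] [ 0.497 -0.271  0.   ]
rack top 0.63 [370. 213.] [ 0.63  -0.064  0.   ]
pocket_1 side 0.49 [279. 205.] [ 0.593 -0.072  0.125]
pocket_1 side 0.47 [271. 221.] [ 0.591 -0.02   0.125]
pocket_1 side 0.47 [286. 187.] [ 0.602 -0.136  0.125]
pocket_1 top 0.6 [353. 318.] [ 0.383 -0.049  0.125]
pocket_1 top 0.55 [376. 213.] [ 0.595 -0.069  0.125]
pocket_1 top 0.54 [405. 211.] [ 0.607 -0.125  0.125]
paint_bottle side 0.74 [274. 434.] [0.469 0.311 0.   ]
paint_bottle top 0.82 [187. 262.] [0.466 0.321 0.   ]
brush_pot side 0.8 [190. 390.] [0.622 0.279 0
[... 999 characters left out ...]
02 ]
{'time_s': 1.4, 'joints': array([-5.15036125e+01,  2.05449027e+01,  6.81742510e-01, -2.41870195e-03,
       -7.01345122e+01, -1.65084541e+01]), 'qd': array([ 0.06047868,  0.00817723,  0.11783646,  0.09989071, -0.08147662,
        0.07416292]), 'joint_torque': array([-3.81400741e-04, -5.82375848e+01,  2.93299645e+01,  7.00223029e+00,
        1.23944014e-02,  5.88262537e-06]), 'tcp_pos': array([ 0.25273328, -0.62587592,  0.22656845]), 'eef_rot': array([-1.79998415e+02,  2.84242201e-03, -1.58012888e+02]), 'contact_force': array([-0.6646853 ,  0.34807404, -0.22555567]), 'moment': array([ 0.00409662, -0.02051401,  0.00241558]), 'gripper_force': 0.0, 'gripper_width': 0.08756998295931} -0.0188
```

View pictures.

View pics/top0.png

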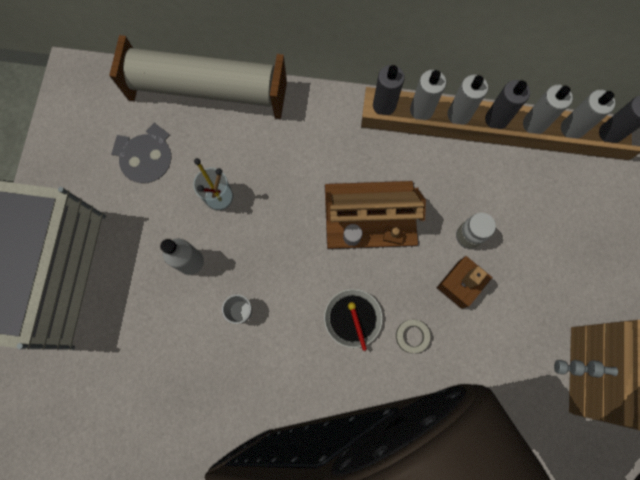

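View pics/side0.png

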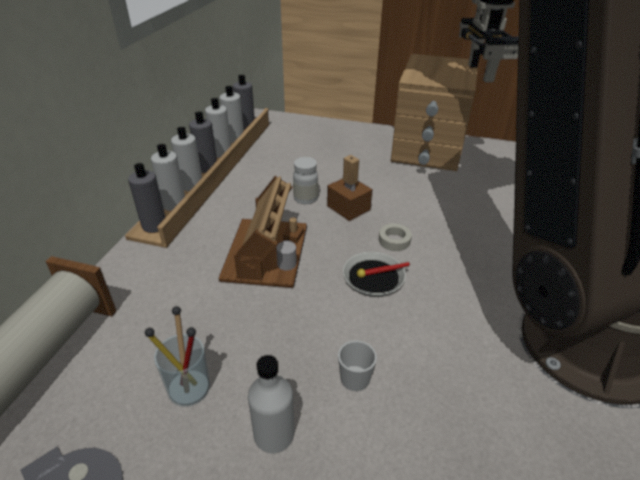

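```bash
python3 -c "
import cv2
a=cv2.imread('pics/top0.png')[170:300,310:510];b=cv2.imread('pics/side0.png')[130:300,220:380]
cv2.imwrite('pics/tc.png',cv2.resize(a,None,fx=4,fy=4,interpolation=2));cv2.imwrite('pics/sc.png',cv2.resize(b,None,fx=3.5,fy=3.5,interpolation=2))"
```

```text
(no output)
```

View pics/tc.png

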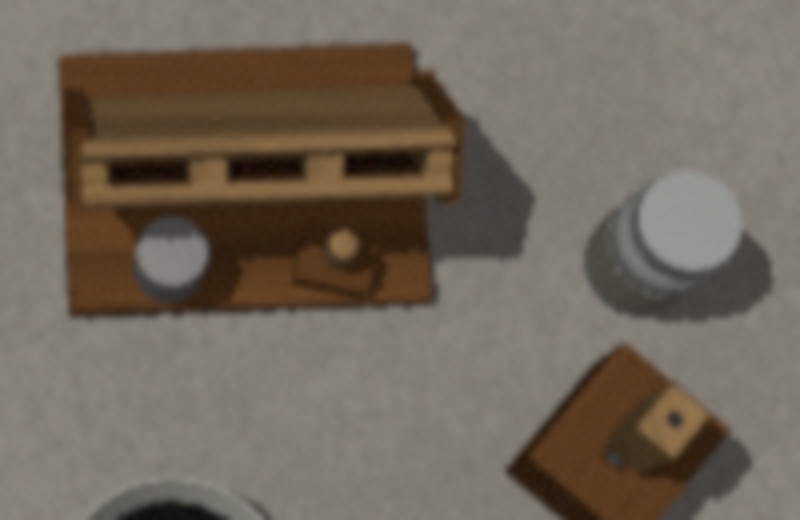

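View pics/sc.png

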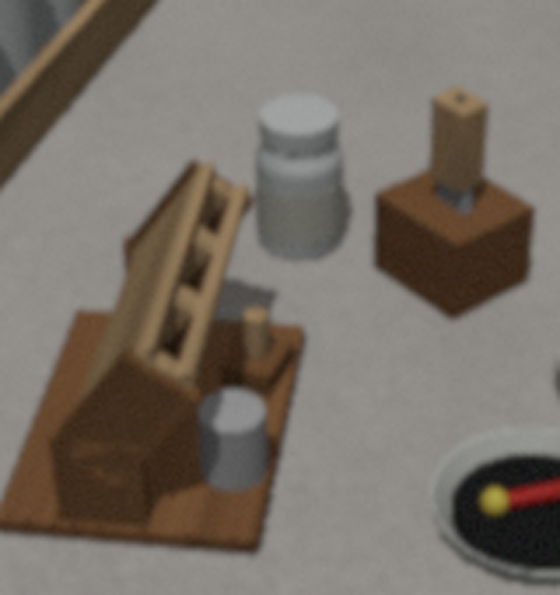

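```bash
cat > fit.py <<'E'
from h import *
import pickle
from scipy.optimize import least_squares
C={n:viewer.capture(n) for n in("side","top")}
pickle.dump({n:{k:C[n][k] for k in("intrinsics","camera_from_world")} for n in C},open("cal.pkl","wb"))
t=lambda x,y:np.array([x/4+310,y/4+170]); s=lambda x,y:np.array([x/3.5+220,y/3.5+130])
# holder: top corners
print("holder top corners"); 
for uv in (t(622,343),t(728,430),t(508,468)): print(np.round(atz(C["top"],uv,.06),4))
for uv in (s(376,197),s(455,243),s(532,208)): print(np.round(atz(C["side"],uv,.06),4))
print("handle top corners")
for uv in (t(668,383),t(708,415),t(680,460),t(640,427)): print(np.round(atz(C["top"],uv,.135),4))
for uv in (s(433,98),s(478,110),s(487,97),s(452,88)): print(np.round(atz(C["side"],uv,.135),4))
print("base corners")
for uv in (t(60,58),t(412,43),t(70,315),t(433,300)): print(np.round(atz(C["top"],uv,.012),4))
for uv in (s(80,312),s(300,328),s(258,550),s(0,528)): print(np.round(atz(C["side"],uv,.0),4))
print("mouths top z=.128")
for uv in (t(150,172),t(266,168),t(383,163)): print(np.round(atz(C["top"],uv,.128),4))
print("mouth corners top")
for uv in ((108,162),(190,159),(110,186),(188,183),(228,158),(306,155),(230,182),(304,179),(344,154),(424,151),(346,177),(422,174)): print(np.round(atz(C["top"],t(*uv),.128),4))
print("front board top edge / back edge"); 
for uv in ((82,205),(455,192),(82,180),(82,152),(82,138),(455,128)): print(np.round(atz(C["top"],t(*uv),.13),4))
print("tri mouths")
P=[q["location"][::-1] for q in pinpoint("pocket_1","side")]; Q=[q["location"][::-1] for q in pinpoint("pocket_1","top")]
P.sort(key=lambda u:-u[1]);Q.sort(key=lambda u:u[0]);print(P,Q)
for u in P: print("s",np.round(atz(C["side"],u,.125),4))
for u in Q: print("t",np.round(atz(C["top"],u,.125),4))
for u,v in zip(P,(t(150,172),t(266,168),t(383,163))): print(np.round(tri([ray(C["side"],u),ray(C["top"],v)]),4))
u=[pinpoint("gauge_centre",n)[0]["location"][::-1] for n in("side","top")];print(tri([ray(C["side"],u[0]),ray(C["top"],u[1])]))
E
python3 fit.py
```

```text
holder top corners
[ 0.5478 -0.2683  0.06  ]
[ 0.5095 -0.3256  0.06  ]
[ 0.4748 -0.2152  0.06  ]
[ 0.5473 -0.2637  0.06  ]
[ 0.4852 -0.2262  0.06  ]
[ 0.4465 -0.2803  0.06  ]
handle top corners
[ 0.5137 -0.2719  0.135 ]
[ 0.5008 -0.2918  0.135 ]
[ 0.4774 -0.28    0.135 ]
[ 0.4907 -0.2601  0.135 ]
[ 0.5137 -0.2708  0.135 ]
[ 0.4834 -0.2642  0.135 ]
[ 0.4815 -0.2819  0.135 ]
[ 0.5053 -0.2867  0.135 ]
base corners
[0.6797 0.0436 0.012 ]
[ 0.715  -0.1515  0.012 ]
[0.5342 0.0186 0.012 ]
[ 0.5691 -0.1769  0.012 ]
[ 0.7207 -0.1636  0.    ]
[ 0.5767 -0.1886  0.    ]
[0.5381 0.0142 0.    ]
[0.683  0.0393 0.    ]
mouths top z=.128
[ 0.5867 -0.0133  0.128 ]
[ 0.5964 -0.0698  0.128 ]
[ 0.6067 -0.1269  0.128 ]
mouth corners top
[0.589  0.0079 0.128 ]
[ 0.596  -0.0321  0.128 ]
[0.577  0.0054 0.128 ]
[ 0.5836 -0.0326  0.128 ]
[ 0.599  -0.0506  0.128 ]
[ 0.6057 -0.0887  0.128 ]
[ 0.5869 -0.053   0.128 ]
[ 0.5933 -0.089   0.128 ]
[ 0.6087 -0.1073  0.128 ]
[ 0.6155 -0.1464  0.128 ]
[ 0.5971 -0.1095  0.128 ]
[ 0.6036 -0.1465  0.128 ]
front board top edge / back edge
[0.565  0.0178 0.13  ]
[ 0.596  -0.1631  0.13  ]
[0.5776 0.0194 0.13  ]
[0.5918 0.0213 0.13  ]
[0.599  0.0222 0.13  ]
[ 0.6288 -0.1602  0.13  ]
tri mouths
[[270.7, 223.1], [280.4, 206.8], [286.2, 188.1]] [[346.0, 212.6], [374.8, 215.1], [406.0, 210.7]]
s [ 0.5888 -0.0132  0.125 ]
s [ 0.5893 -0.0678  0.125 ]
s [ 0.6003 -0.1339  0.125 ]
t [ 0.588  -0.0103  0.125 ]
t [ 0.5905 -0.0674  0.125 ]
t [ 0.6078 -0.1277  0.125 ]
[ 0.5882 -0.0132  0.1249]
[ 0.5941 -0.0707  0.1234]
[ 0.6018 -0.1271  0.1303]
[ 0.50115294 -0.27769222  0.10104692]
```

```bash
cat >> h.py <<'E'
G=0.0188
def down(a): return Ro.from_euler('xyz',[180,0,a],degrees=True)
YAW=10.2
def slope(yaw=YAW,tilt=35):
    c,s=np.cos(np.radians(yaw)),np.sin(np.radians(yaw)); ct,st=np.cos(np.radians(tilt)),np.sin(np.radians(tilt))
    z=np.array([st*c,st*s,-ct]); y=-np.array([ct*c,ct*s,st]); return Ro.from_matrix(np.c_[np.cross(y,z),y,z])
def plan(wps,start=None,step=.055,ang=10.3):
    """wps: list of (tcp pos, Rotation, [min rows]); prints calls of <=5 rows"""
    st=r.get_state(); p,R=start or (np.array(st["tcp_pos"]),Ro.from_euler('xyz',st["eef_rot"],degrees=True))
    seq=[]; q,S=p,R
    for w in wps:
        P,T=np.array(w[0]),w[1]; rv=(S.inv()*T).as_rotvec()
        n=int(max(np.ceil(np.linalg.norm(P-q)/step),np.ceil(np.degrees(np.linalg.norm(rv))/ang),w[2] if len(w)>2 else 1))
        for i in range(1,n+1): seq.append((q+(P-q)*i/n,S*Ro.from_rotvec(rv*i/n)))
        q,S=P,T
    for i in range(0,len(seq),5):
        print([[np.round(100*R.inv().apply(a-p),2).tolist(),np.round((R.inv()*b).as_rotvec(),3).tolist()] for a,b in seq[i:i+5]])
        p,R=seq[min(i+5,len(seq))-1]
E
python3 -c "
from h import *
g=np.array([.496,-.273])
plan([([*g,.24],down(-33))])
"
```

```text
[[[-2.75, 1.82, -0.1], [-0.0, -0.0, -0.168]], [[-5.5, 3.63, -0.21], [-0.0, -0.0, -0.336]], [[-8.25, 5.45, -0.31], [-0.0, -0.0, -0.503]], [[-11.01, 7.27, -0.41], [-0.0, -0.0, -0.671]], [[-13.76, 9.08, -0.52], [-0.0, -0.0, -0.839]]]
[[[-3.19, -0.83, -0.1], [-0.0, -0.0, -0.168]], [[-6.38, -1.67, -0.21], [-0.0, -0.0, -0.336]], [[-9.57, -2.5, -0.31], [-0.0, -0.0, -0.503]], [[-12.76, -3.34, -0.41], [-0.0, -0.0, -0.671]], [[-15.95, -4.17, -0.52], [-0.0, -0.0, -0.839]]]
[[[-1.51, -2.93, -0.1], [-0.0, -0.0, -0.168]], [[-3.02, -5.86, -0.21], [-0.0, -0.0, -0.336]], [[-4.53, -8.79, -0.31], [-0.0, -0.0, -0.503]]]
```

>>> move_arm([
  [[-2.75,1.8,-0.1],[0,0,-0.168]],
  [[-5.5,3.6,-0.2],[0,0,-0.336]],
  [[-8.25,5.4,-0.3],[0,0,-0.503]],
  [[-11,7.3,-0.4],[0,0,-0.671]],
  [[-13.8,9.1,-0.5],[0,0,-0.839]],
], jaw=6, squeeze=30)

```text
time_s: 2.33
tcp_pos: [0.3471, -0.4889, 0.2318]
eef_rot: [-180.0, -0.0, -109.6]
contact_force: [-0.2, 0.4, -0.1]
gripper_width: 0.0602
gripper_force: 0.0
```

```bash
python3 -c "
from h import *
s=r.get_state();print(s['time_s'],s['joints'],s['tcp_pos'],s['eef_rot'])
plan([([.496,-.273,.24],down(-33))])
"
```

```text
2.325 [-3.59712848e+01  1.33071061e+01 -8.79806732e+00  1.07221092e-03
 -6.78775295e+01  1.63467387e+01] [ 0.3471138  -0.48892691  0.23175323] [-1.79983682e+02 -5.82150167e-03 -1.09624143e+02]
[[[-3.17, -0.85, -0.1], [-0.0, -0.0, -0.167]], [[-6.33, -1.69, -0.21], [-0.0, -0.0, -0.334]], [[-9.5, -2.54, -0.31], [-0.0, -0.0, -0.502]], [[-12.67, -3.39, -0.41], [-0.0, -0.0, -0.669]], [[-15.84, -4.23, -0.52], [-0.0, -0.0, -0.836]]]
[[[-1.5, -2.92, -0.1], [-0.0, -0.0, -0.167]], [[-2.99, -5.83, -0.21], [-0.0, -0.0, -0.334]], [[-4.49, -8.75, -0.31], [-0.0, -0.0, -0.502]]]
```

Sum rule holds (q6 ≈ 86 at the grasp).

>>> move_arm([
  [[-3.2,-0.8,-0.1],[0,0,-0.167]],
  [[-6.3,-1.7,-0.2],[0,0,-0.334]],
  [[-9.5,-2.5,-0.3],[0,0,-0.502]],
  [[-12.7,-3.4,-0.4],[0,0,-0.669]],
  [[-15.8,-4.2,-0.5],[0,0,-0.836]],
])

```text
time_s: 2.95
tcp_pos: [0.4406, -0.3547, 0.2368]
eef_rot: [-180.0, -0.0, -61.7]
contact_force: [0.5, -0.1, -0.5]
gripper_width: 0.0599
gripper_force: 0.0
```

>>> move_arm([
  [[-1.5,-2.9,-0.1],[0,0,-0.167]],
  [[-3,-5.8,-0.2],[0,0,-0.334]],
  [[-4.5,-8.75,-0.3],[0,0,-0.502]],
  [[-4.5,-8.75,-0.3],[0,0,-0.502]],
])

```text
time_s: 3.45
tcp_pos: [0.4973, -0.2734, 0.2397]
eef_rot: [-180.0, -0.0, -33.0]
contact_force: [0.1, -0.7, -0.3]
gripper_width: 0.0601
gripper_force: 0.0
```

```bash
python3 -c "
from h import *
s=r.get_state();print(s['time_s'],s['joints'],s['tcp_pos'],s['eef_rot'])
C={n:viewer.capture(n) for n in('side','top')}
a=C['top']['image'][200:330,400:560];b=C['side']['image'][80:230,270:430]
cv2.imwrite('pics/g1.png',np.hstack([cv2.resize(a,(390,320),interpolation=2),cv2.resize(b,(390,320),interpolation=2)]))
plan([([.496,-.273,.092],down(-33),3)])
"
```

```text
3.45 [-9.04608068e+00  9.95913593e+00 -1.20271564e+01 -4.94103750e-03
 -6.79848075e+01  6.60092716e+01] [ 0.49731772 -0.27336246  0.23971364] [-1.79984064e+02 -2.45406177e-02 -3.30386635e+01]
[[[-0.03, -0.04, 4.92], [0.0, 0.0, -0.002]], [[-0.07, -0.08, 9.84], [0.0, 0.0, -0.004]], [[-0.1, -0.13, 14.76], [0.0, 0.0, -0.005]]]
```

View pics/g1.png

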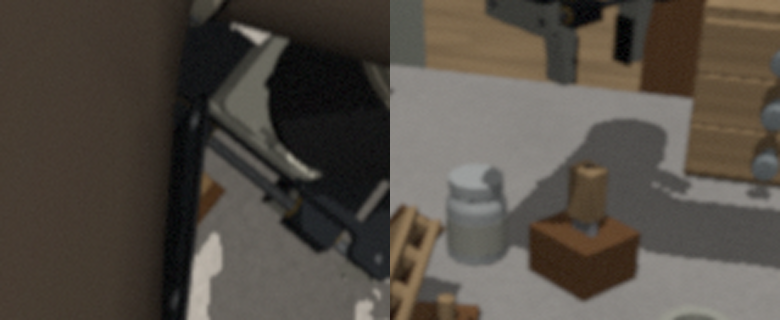

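>>> move_arm([
  [[0,-0.1,4.9],[0,0,0]],
  [[-0.1,-0.1,9.8],[0,0,0]],
  [[-0.1,-0.1,14.75],[0,0,0]],
  [[-0.1,-0.1,14.75],[0,0,0]],
])

```text
time_s: 4.05
tcp_pos: [0.4926, -0.2735, 0.0889]
eef_rot: [179.8, 0.4, -33.4]
contact_force: [-0.5, 0.0, 0.4]
gripper_width: 0.0601
gripper_force: 0.0
```

>>> move_arm([
  [[0,0,0],[0,0,0]],
  [[0,0,0],[0,0,0]],
  [[0,0,0],[0,0,0]],
], jaw=2.6, squeeze=6)

```text
time_s: 4.42
tcp_pos: [0.4968, -0.2737, 0.0938]
eef_rot: [-179.9, -0.2, -33.3]
contact_force: [0.9, 0.5, 0.1]
gripper_width: 0.0355
gripper_force: 0.0
```

```bash
python3 -c "
from h import *
s=r.get_state();print(s['time_s'],s['joints'],s['tcp_pos'],s['eef_rot'],s['contact_force'],s['moment'],s['gripper_width'])"
```

```text
4.425 [-9.08320288e+00  1.74189612e+01 -2.30728089e+01  1.25059840e-02
 -4.93409173e+01  6.57958024e+01] [ 0.49680873 -0.27372557  0.09377039] [-1.79940078e+02 -1.56502804e-01 -3.32793478e+01] [0.9348426  0.51948053 0.08495108] [-0.02303141  0.19725259  0.01486792] 0.03548628063920304
```

>>> move_arm([
  [[0,0,0],[0,0,0]],
  [[0,0,0],[0,0,0]],
  [[0,0,0],[0,0,0]],
  [[0,0,0],[0,0,0]],
], jaw=0, squeeze=8)

```text
time_s: 4.92
tcp_pos: [0.4962, -0.2738, 0.0927]
eef_rot: [180.0, -0.0, -33.3]
contact_force: [-1.4, -0.7, 6.0]
gripper_width: 0.024
gripper_force: 8.0
```

>>> move_arm([
  [[0,0,0],[0,0,0]],
  [[0,0,0],[0,0,0]],
], squeeze=40)

```text
time_s: 5.18
tcp_pos: [0.4961, -0.2738, 0.0927]
eef_rot: [180.0, -0.0, -33.3]
contact_force: [-1.2, -1.2, 6.4]
gripper_width: 0.0237
gripper_force: 40.0
```

```bash
python3 -c "
from h import *
s=r.get_state();print(s['time_s'],s['tcp_pos'],s['eef_rot'],s['contact_force'],s['moment'],s['gripper_width'])"
```

```text
5.175 [ 0.49610122 -0.27381746  0.09272935] [ 1.79980967e+02 -4.37296787e-02 -3.32558480e+01] [-1.18551586 -1.2188684   6.42896478] [-0.60429374  0.85490389 -0.02137546] 0.023673357356976885
```

```bash
cat >> h.py <<'E'
M2=np.array([.5965,-.070,.125]); L=.0877; DX=0.0
def mouth(k): 
    a=np.radians(YAW); return M2+.058*(2-k)*np.array([-np.sin(a),np.cos(a),0])
def tcp(k,out,dx=0,R=None):
    """TCP for the tip at height out above the mouth k along slope, dx across gap (pocket x)"""
    R=R or slope(); X=R.as_matrix(); return mouth(k)-X[:,2]*out-X[:,1]*dx-X[:,2]*L
E
python3 -c "
from h import *
S=slope();p=tcp(1,.05);print(p)
plan([([.496,-.274,.25],down(-33.3)),(p+[0,-.03,.03],S),(p,S)])
"
```

```text
[ 0.50849586 -0.02690307  0.23779724]
[[[0.0, 0.01, -5.24], [0.0, -0.0, 0.0]], [[0.01, 0.02, -10.48], [0.0, -0.001, 0.001]], [[0.01, 0.03, -15.73], [0.0, -0.001, 0.001]], [[-1.8, -3.11, -16.03], [0.096, 0.041, 0.132]], [[-3.61, -6.25, -16.33], [0.192, 0.082, 0.263]]]
[[[-2.56, -2.58, 0.08], [0.096, 0.041, 0.131]], [[-5.12, -5.16, 0.15], [0.192, 0.083, 0.262]], [[-7.68, -7.75, 0.23], [0.288, 0.124, 0.393]], [[-10.24, -10.33, 0.3], [0.384, 0.165, 0.524]], [[-12.66, -11.7, 3.51], [0.384, 0.165, 0.524]]]
```

>>> move_arm([
  [[0,0,-5.2],[0,0,0]],
  [[0,0,-10.5],[0,0,0]],
  [[0,0,-15.7],[0,0,0]],
  [[-1.8,-3.1,-16],[0.096,0.041,0.132]],
  [[-3.6,-6.25,-16.3],[0.192,0.082,0.263]],
])

```text
time_s: 5.8
tcp_pos: [0.5005, -0.2004, 0.2552]
eef_rot: [-168.3, -3.2, -49.0]
contact_force: [-0.2, 0.1, -1.2]
gripper_width: 0.0242
gripper_force: 40.0
```

>>> move_arm([
  [[-2.6,-2.6,0.1],[0.096,0.041,0.131]],
  [[-5.1,-5.2,0.15],[0.192,0.083,0.262]],
  [[-7.7,-7.7,0.2],[0.288,0.124,0.393]],
  [[-10.2,-10.3,0.3],[0.384,0.165,0.524]],
  [[-12.7,-11.7,3.5],[0.384,0.165,0.524]],
])

```text
time_s: 6.42
tcp_pos: [0.5107, -0.0634, 0.2526]
eef_rot: [-146.6, -1.8, -79.3]
contact_force: [0.6, -2.2, -1.1]
gripper_width: 0.0237
gripper_force: 40.0
```

>>> move_arm([
  [[0,0,0],[0,0,0]],
])

```text
time_s: 6.55
tcp_pos: [0.5081, -0.064, 0.2486]
eef_rot: [-147.0, -1.9, -79.2]
contact_force: [0.2, -0.5, -1.2]
gripper_width: 0.0239
gripper_force: 40.0
```

```bash
cat > look.py <<'E'
from h import *
name=sys.argv[1]; k=int(sys.argv[2])
s=r.get_state(); print(s['time_s'],np.round(s['joints'],1),np.round(s['tcp_pos'],4),np.round(s['eef_rot'],2),s['contact_force'],s['gripper_width'])
X=Ro.from_euler('xyz',s['eef_rot'],degrees=True).as_matrix(); tip=s['tcp_pos']+X[:,2]*L
Z=slope().as_matrix(); print("tip rel mouth (x,y,z):",np.round(np.c_[-Z[:,1],-Z[:,0],-Z[:,2]].T@(tip-mouth(k)),4))
c=viewer.capture("side"); im=c["image"]
for l in("gauge_centre","gauge_tip"):
    for q in pinpoint(l,"side")[:1]: print(l,q)
W=np.c_[-Z[:,1],-Z[:,0],-Z[:,2]]
print("proj tip",proj(c,tip),"mouth",proj(c,mouth(k)))
cv2.imwrite(f'pics/{name}_raw.png',im)
u,v=proj(c,mouth(k))[0]; u,v=int(u),int(v); x0,y0=u-65,v-70
a=cv2.resize(im[y0:y0+100,x0:x0+130],None,fx=6,fy=6,interpolation=2)
f=lambda P:tuple(int(t) for t in ((proj(c,P)[0]-[x0,y0])*6+3))
for B,F,col in((tip,X,(0,255,0)),(mouth(k),W,(0,0,255))):
    cv2.circle(a,f(B),3,col,-1)
for sx in(-1,1): # blade outline corners (tool y = gauge x) and pocket mouth edges
    cv2.line(a,f(tip+X[:,1]*.004*sx+X[:,0]*-.013),f(tip+X[:,1]*.004*sx-X[:,0]*.013-X[:,2]*.07),(0,255,0),1)
    for kk in(1,2,3): cv2.line(a,f(mouth(kk)+W@[.0065*sx,.02,0]),f(mouth(kk)+W@[.0065*sx,-.02,0]),(0,0,255),1)
cv2.imwrite(f'pics/{name}.png',a)
E
python3 look.py p1 1
```

```text
6.55 [ 18.9 -15.  -48.2  14.2 -25.  -18.7] [ 0.5081 -0.064   0.2486] [-147.04   -1.87  -79.18] [ 0.18296922 -0.51393956 -1.18090168] 0.0238989285309106
tip rel mouth (x,y,z): [-0.0026 -0.0384  0.063 ]
gauge_centre {'location': [151.5, 323.7], 'score': 0.88}
gauge_tip {'location': [185.4, 291.5], 'score': 0.51}
proj tip [[294.8038055  190.50686105]] mouth [[271.95522176 223.43345446]]
```

View pics/p1.png

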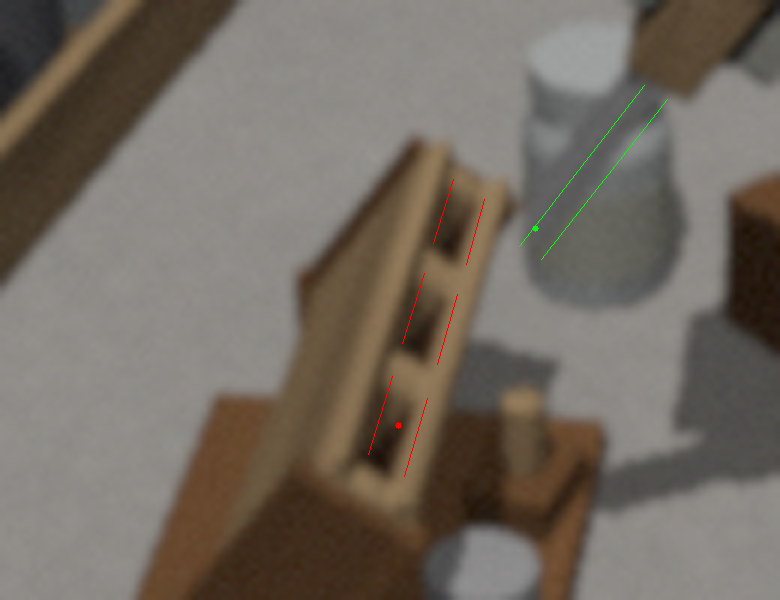

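```bash
python3 -c "
from h import *
S=slope()
plan([(tcp(1,.03),S),(tcp(1,.012),S)])
"
```

```text
[[[-3.85, 0.31, 3.34], [0.031, -0.022, 0.027]], [[-3.89, 0.25, 5.14], [0.031, -0.022, 0.027]]]
```

>>> move_arm([
  [[-3.8,0.3,1.5],[0.03,-0.022,0.027]],
  [[-3.85,0.3,3.3],[0.031,-0.022,0.027]],
  [[-3.9,0.25,5.1],[0.031,-0.022,0.027]],
  [[-3.9,0.25,5.1],[0.031,-0.022,0.027]],
])

```text
time_s: 7.2
tcp_pos: [0.5302, -0.0249, 0.2063]
eef_rot: [-145.2, 0.0, -79.9]
contact_force: [-0.6, -1.9, -2.4]
gripper_width: 0.0241
gripper_force: 40.0
```

```bash
sed -i 's/x0,y0=u-65,v-70/x0,y0=u-20,v-45/; s/y0+100,x0:x0+130/y0+60,x0:x0+70/; s/fx=6,fy=6/fx=10,fy=10/; s/)\*6+3/)*10+5/' look.py; python3 look.py p2 1
```

```text
7.2 [ 18.7 -10.3 -58.1  32.8  -9.1 -39.6] [ 0.5302 -0.0249  0.2063] [-1.452e+02  1.000e-02 -7.993e+01] [-0.62036393 -1.88934724 -2.41918991] 0.02411525546722557
tip rel mouth (x,y,z): [-0.0005 -0.0019  0.0117]
gauge_centre {'location': [181.7, 303.8], 'score': 0.83}
gauge_tip {'location': [219.0, 273.1], 'score': 0.49}
proj tip [[275.73298496 219.00879499]] mouth [[271.95522176 223.43345446]]
```

View pics/p2.png

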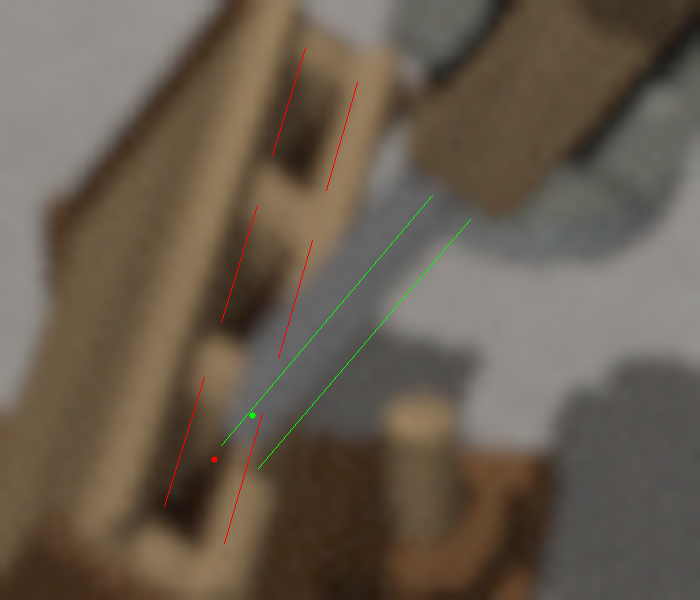

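```bash
python3 -c "
from h import *
S=slope();D=down(-33.26)
plan([(tcp(1,.06)+[0,-.02,.01],S),([.4961,-.2738,.25],D),([.4961,-.2738,.19],D,2)])
"
```

```text
[[[0.93, -0.1, -2.86], [0.0, -0.0, -0.001]], [[1.85, -0.2, -5.71], [0.0, -0.0, -0.002]], [[5.54, 0.48, -6.08], [-0.096, -0.041, -0.133]], [[9.23, 1.17, -6.44], [-0.192, -0.082, -0.264]], [[12.91, 1.85, -6.81], [-0.288, -0.124, -0.395]]]
[[[3.07, 2.16, -0.37], [-0.096, -0.041, -0.131]], [[6.13, 4.32, -0.74], [-0.192, -0.083, -0.262]], [[9.2, 6.47, -1.11], [-0.288, -0.124, -0.393]], [[9.01, 7.37, 1.74], [-0.288, -0.124, -0.393]], [[8.82, 8.28, 4.6], [-0.288, -0.124, -0.393]]]
```

>>> move_arm([
  [[0.9,-0.1,-2.9],[0,0,0]],
  [[1.85,-0.2,-5.7],[0,0,0]],
  [[5.5,0.5,-6.1],[-0.096,-0.041,-0.133]],
  [[9.2,1.2,-6.4],[-0.192,-0.082,-0.264]],
  [[12.9,1.85,-6.8],[-0.288,-0.124,-0.395]],
])

```text
time_s: 7.98
tcp_pos: [0.5, -0.1388, 0.2537]
eef_rot: [-155.8, -4.2, -67.6]
contact_force: [0.2, -0.4, -1.9]
gripper_width: 0.024
gripper_force: 40.0
```

>>> move_arm([
  [[3.1,2.2,-0.4],[-0.096,-0.041,-0.131]],
  [[6.1,4.3,-0.7],[-0.192,-0.083,-0.262]],
  [[9.2,6.5,-1.1],[-0.288,-0.124,-0.393]],
  [[9.2,6.5,-1.1],[-0.288,-0.124,-0.393]],
  [[9.2,6.5,-1.1],[-0.288,-0.124,-0.393]],
])

```text
time_s: 8.6
tcp_pos: [0.4756, -0.249, 0.2423]
eef_rot: [-174.1, -3.1, -44.5]
contact_force: [-0.4, -0.1, -0.9]
gripper_width: 0.0236
gripper_force: 40.0
```

```bash
python3 -c "
from h import *
D=down(-33.26)
s=r.get_state();print(s['time_s'],s['joints'],s['tcp_pos'],s['eef_rot'])
plan([([.4961,-.2738,.165],D,2),([.4961,-.2738,.165],D)])
"
```

```text
8.6 [ -8.98889073   4.03987667 -17.55425322  -3.3999481  -62.45189187
  56.10812985] [ 0.47563368 -0.24895635  0.24225724] [-174.06794287   -3.13722012  -44.45937962]
[[[1.39, 0.58, 3.91], [-0.049, -0.032, -0.096]], [[2.77, 1.15, 7.81], [-0.098, -0.065, -0.192]], [[2.77, 1.15, 7.81], [-0.098, -0.065, -0.192]]]
```

>>> move_arm([
  [[1.4,0.6,2],[-0.049,-0.032,-0.096]],
  [[2.77,1.15,4],[-0.098,-0.065,-0.192]],
  [[2.77,1.15,7.8],[-0.098,-0.065,-0.192]],
  [[2.77,1.15,7.8],[-0.098,-0.065,-0.192]],
])

```text
time_s: 9.1
tcp_pos: [0.4942, -0.273, 0.1629]
eef_rot: [179.9, 0.3, -33.2]
contact_force: [-0.1, -0.5, 0.0]
gripper_width: 0.0238
gripper_force: 40.0
```

```bash
python3 -c "
from h import *
D=down(-33.26)
plan([([.4961,-.2738,.165],D),([.4961,-.2738,.160],D),([.4961,-.2738,.095],D,3)],step=.03)
"
```

```text
[[[0.2, -0.03, -0.21], [0.002, 0.005, 0.0]], [[0.21, -0.04, 0.29], [0.002, 0.005, 0.0]], [[0.22, -0.04, 2.46], [0.002, 0.005, 0.0]], [[0.23, -0.05, 4.62], [0.002, 0.005, 0.0]], [[0.24, -0.05, 6.79], [0.002, 0.005, 0.0]]]
```

>>> move_arm([
  [[0,0,0],[0,0,0]],
  [[0,0,0],[0,0,0]],
])

```text
time_s: 9.35
tcp_pos: [0.4966, -0.2746, 0.167]
eef_rot: [180.0, -0.1, -33.2]
contact_force: [-0.4, 0.2, -1.5]
gripper_width: 0.0239
gripper_force: 40.0
```

```bash
python3 -c "
from h import *
D=down(-33.26)
s=r.get_state();print(s['time_s'],s['tcp_pos'],s['eef_rot'])
plan([([.4961,-.2738,.160],D),([.4961,-.2738,.095],D,3)],step=.03)
"
```

```text
9.35 [ 0.49659261 -0.2745988   0.1669738 ] [ 1.79951864e+02 -1.41563728e-01 -3.32185395e+01]
[[[-0.09, -0.04, 0.7], [0.001, -0.002, 0.001]], [[-0.09, -0.04, 2.86], [0.001, -0.002, 0.001]], [[-0.1, -0.04, 5.03], [0.001, -0.002, 0.001]], [[-0.1, -0.05, 7.2], [0.001, -0.002, 0.001]]]
```

>>> move_arm([
  [[-0.1,-0.05,1],[0,0,0]],
  [[-0.1,-0.05,2],[0,0,0]],
  [[-0.1,-0.05,3.2],[0,0,0]],
  [[-0.1,-0.05,3.2],[0,0,0]],
])

```text
time_s: 9.85
tcp_pos: [0.4942, -0.2734, 0.1311]
eef_rot: [179.8, 0.2, -33.2]
contact_force: [-1.0, 0.4, -0.7]
gripper_width: 0.0239
gripper_force: 40.0
```

>>> move_arm([
  [[0,0,1.3],[0,0,0]],
  [[0,0,2.7],[0,0,0]],
  [[0,0,4],[0,0,0]],
  [[0,0,4],[0,0,0]],
])

```text
time_s: 10.35
tcp_pos: [0.4953, -0.2739, 0.0921]
eef_rot: [179.9, 0.0, -33.2]
contact_force: [0.2, 0.1, -0.7]
gripper_width: 0.0236
gripper_force: 40.0
```

```bash
python3 -c "
from h import *
s=r.get_state();print(s['time_s'],s['tcp_pos'],s['eef_rot'],s['contact_force'],s['moment'])
X=Ro.from_euler('xyz',s['eef_rot'],degrees=True).as_matrix();print(X.T@(np.array([.4961,-.2738,.0927])-s['tcp_pos'])*100)
"
```

```text
10.35 [ 0.4953021  -0.27385753  0.09205499] [ 1.79855088e+02  4.73681144e-02 -3.32185779e+01] [ 0.20603376  0.10027025 -0.68602798] [-0.14396862 -0.00459788 -0.00667494]
[ 0.06354665 -0.0483614  -0.06467654]
```

>>> move_arm([
  [[0,0,0],[0,0,0]],
  [[0,0,0],[0,0,0]],
  [[0,0,0],[0,0,0]],
], jaw=6)

```text
time_s: 10.72
tcp_pos: [0.4951, -0.2737, 0.0927]
eef_rot: [179.9, 0.0, -33.2]
contact_force: [0.1, 0.4, 0.8]
gripper_width: 0.0485
gripper_force: 0.0
```

```bash
cat >> h.py <<'E'
B=np.radians(25); TY=Ro.from_rotvec([0,-B,0]); FL=Ro.from_matrix(np.diag([1,-1,-1]))
HG=np.array([.4961,-.2738]); HA=-123.26
RH=down(HA)*TY
def W(yaw=None):
    Z=slope(yaw or YAW).as_matrix(); return np.c_[-Z[:,1],-Z[:,0],-Z[:,2]]
RP=Ro.from_matrix(W())*FL*TY
def htcp(back,up=.004): 
    z=RH.as_matrix()[:,2]; return np.array([*HG,.105+up])+z*(G-back)
E
python3 -c "
from h import *
s=r.get_state();print(s['time_s'],s['tcp_pos'],s['eef_rot'],s['gripper_width'])
print(RP.as_matrix()[:,2],RH.as_matrix()[:,2],htcp(0))
D=down(-33.26)
plan([([.4961,-.2738,.20],D,2)])
plan([(htcp(.1),RH)],start=(np.array([.4961,-.2738,.20]),D))"
```

```text
10.725 [ 0.49508695 -0.27372102  0.09272132] [ 1.79876180e+02  4.81923736e-02 -3.32364537e+01] 0.0485429166084999
[ 0.17090377  0.03075044 -0.98480775] [ 0.23178041  0.35338935 -0.90630779] [ 0.50045747 -0.26715628  0.09196141]
[[[0.04, -0.01, -5.36], [0.001, 0.0, 0.0]], [[0.08, -0.03, -10.73], [0.002, 0.001, 0.0]]]
[[[-0.0, 0.38, 0.19], [0.038, -0.038, 0.172]], [[-0.0, 0.76, 0.39], [0.076, -0.076, 0.343]], [[0.0, 1.14, 0.58], [0.114, -0.114, 0.515]], [[0.0, 1.53, 0.77], [0.152, -0.152, 0.686]], [[-0.0, 1.91, 0.97], [0.19, -0.19, 0.858]]]
[[[0.33, 0.26, 0.09], [0.038, -0.038, 0.172]], [[0.65, 0.52, 0.19], [0.076, -0.076, 0.343]], [[0.98, 0.78, 0.28], [0.114, -0.114, 0.515]], [[1.3, 1.04, 0.38], [0.152, -0.152, 0.686]]]
```

>>> move_arm([
  [[0,0,-5.4],[0,0,0]],
  [[0,0,-10.7],[0,0,0]],
  [[0,0,-12],[0,0,0]],
])

```text
time_s: 11.1
tcp_pos: [0.4971, -0.2742, 0.2169]
eef_rot: [180.0, -0.3, -33.2]
contact_force: [-0.0, -0.7, 0.1]
gripper_width: 0.0601
gripper_force: 0.0
```

>>> move_arm([
  [[0,0.4,0.2],[0.038,-0.038,0.172]],
  [[0,0.8,0.4],[0.076,-0.076,0.343]],
  [[0,1.1,0.6],[0.114,-0.114,0.515]],
  [[0,1.5,0.8],[0.152,-0.152,0.686]],
  [[0,1.9,1],[0.19,-0.19,0.858]],
])

```text
time_s: 11.72
tcp_pos: [0.4848, -0.2894, 0.202]
eef_rot: [-174.9, 14.1, -82.4]
contact_force: [-0.6, -0.7, -0.3]
gripper_width: 0.0601
gripper_force: 0.0
```

```bash
sed -i 's/HG=np.array(\[.4961/HG=np.array([.4953/' h.py; python3 -c "
from h import *
s=r.get_state();print(s['time_s'],s['joints'],s['tcp_pos'],s['eef_rot'],s['gripper_width'])
plan([(htcp(.1),RH)])
c=viewer.capture('side');print(pinpoint('gauge_centre','side')[:1],proj(c,[*HG,.105]))"
```

```text
11.725 [-21.80450098  15.20542247  -5.53290456 -15.4869118  -72.33517791
  33.89446618] [ 0.4847571  -0.28941625  0.20201646] [-174.90185915   14.05944483  -82.40416638] 0.06009431585090944
[[[0.41, 0.28, 0.38], [0.038, -0.038, 0.17]], [[0.81, 0.57, 0.75], [0.077, -0.076, 0.34]], [[1.22, 0.85, 1.13], [0.115, -0.114, 0.51]], [[1.62, 1.13, 1.5], [0.153, -0.152, 0.679]]]
[{'location': [168.8, 346.5], 'score': 0.91}] [[351.4944792  170.46087064]]
```

>>> move_arm([
  [[0.4,0.3,0.4],[0.038,-0.038,0.17]],
  [[0.8,0.6,0.75],[0.077,-0.076,0.34]],
  [[1.2,0.85,1.1],[0.115,-0.114,0.51]],
  [[1.6,1.1,1.5],[0.153,-0.152,0.679]],
  [[1.6,1.1,1.5],[0.153,-0.152,0.679]],
])

```text
time_s: 12.45
tcp_pos: [0.476, -0.3025, 0.1828]
eef_rot: [-179.9, 24.9, -122.8]
contact_force: [0.4, 0.3, 0.7]
gripper_width: 0.0601
gripper_force: 0.0
```

>>> move_arm([
  [[0,0,0],[0,0,0]],
])

```text
time_s: 12.58
tcp_pos: [0.4771, -0.3023, 0.1836]
eef_rot: [-179.8, 24.8, -122.6]
contact_force: [-1.0, -0.4, 0.6]
gripper_width: 0.0598
gripper_force: 0.0
```

```bash
python3 -c "
from h import *
s=r.get_state();print(s['time_s'],s['joints'],s['tcp_pos'],s['eef_rot'],s['gripper_width'])
plan([(htcp(.04),RH,2),(htcp(0),RH,2)])"
```

```text
12.575 [-31.05995795  15.4683192   -6.32664072 -26.62948852 -69.45909454
   8.22535899] [ 0.47710955 -0.30227797  0.18357428] [-179.76782726   24.83294476 -122.55322993] 0.05982538607781277
[[[0.04, 0.02, 3.03], [0.001, -0.001, 0.006]], [[0.07, 0.03, 6.07], [0.001, -0.003, 0.011]], [[0.07, 0.03, 8.07], [0.001, -0.003, 0.011]], [[0.06, 0.03, 10.07], [0.001, -0.003, 0.011]]]
```

>>> move_arm([
  [[0,0,3],[0,0,0.006]],
  [[0.1,0,6],[0,0,0.011]],
  [[0.1,0,8],[0,-0.003,0.011]],
  [[0.05,0,10],[0,-0.003,0.011]],
  [[0.05,0,10],[0,-0.003,0.011]],
])

```text
time_s: 13.2
tcp_pos: [0.4995, -0.2666, 0.0913]
eef_rot: [179.7, 25.1, -123.5]
contact_force: [-1.3, -0.2, -0.5]
gripper_width: 0.0597
gripper_force: 0.0
```

>>> move_arm([
  [[0,0,0],[0,0,0]],
  [[0,0,0],[0,0,0]],
  [[0,0,0],[0,0,0]],
  [[0,0,0],[0,0,0]],
  [[0,0,0],[0,0,0]],
], jaw=0, squeeze=8)

```text
time_s: 13.82
tcp_pos: [0.5003, -0.268, 0.093]
eef_rot: [179.9, 25.1, -123.5]
contact_force: [1.4, -1.2, -0.4]
gripper_width: 0.0302
gripper_force: 8.0
```

>>> move_arm([
  [[0,0,0],[0,0,0]],
  [[0,0,0],[0,0,0]],
], squeeze=50)

```text
time_s: 14.08
tcp_pos: [0.5004, -0.2681, 0.0929]
eef_rot: [180.0, 25.1, -123.5]
contact_force: [3.2, -2.3, 1.3]
gripper_width: 0.0297
gripper_force: 49.8
```

```bash
python3 -c "
from h import *
s=r.get_state();print(s['time_s'],s['joints'],s['tcp_pos'],s['eef_rot'],s['gripper_width'],s['contact_force'],s['moment'])
print(htcp(0)-s['tcp_pos'],RH.as_euler('xyz',degrees=True))"
```

```text
14.075 [-27.41283196  20.3676071  -11.88301874 -29.56342208 -58.61912423
   9.7570633 ] [ 0.5004094  -0.2680827   0.09290534] [ 179.9525749    25.05709581 -123.50587736] 0.02968825361607121 [ 3.20829525 -2.33925813  1.33441343] [-2.03777288 -0.27592116 -0.57223187]
[-0.00075193  0.00092642 -0.00094393] [ 180.     25.   -123.26]
```

```bash
cat >> h.py <<'E'
OFF=np.array([.0076,0,-.0879])  # tip from TCP in gauge axes
def gR(yaw,tilt): return Ro.from_matrix(np.c_[(lambda Z:(-Z[:,1],-Z[:,0],-Z[:,2]))(slope(yaw,tilt).as_matrix())].T)
def pose(tip,yaw=None,tilt=35.):
    g=gR(YAW if yaw is None else yaw,tilt); return tip-g.apply(OFF), g*FL*TY
def tip_at(k,x,y,z): return mouth(k)+W()@[x,y,z]
def tipnow():
    s=r.get_state(); R=Ro.from_euler('xyz',s["eef_rot"],degrees=True); g=R*TY.inv()*FL.inv()
    return s, s["tcp_pos"]+g.apply(OFF), g
def rep(k):
    s,t,g=tipnow(); w=W(); print(s["time_s"],"J",np.round(s["joints"],1),"tip rel",np.round(w.T@(t-mouth(k))*1e3,1),"F pocket axes",np.round(w.T@s["contact_force"],1),"tilt err deg",np.round(np.degrees((Ro.from_matrix(w).inv()*g).as_rotvec()),2),"w",round(s["gripper_width"],4))
E
python3 -c "
from h import *
s,t,g=tipnow();print(t,g.as_matrix()[:,2])
t1=t+[0,0,.14]; e=tip_at(1,0,0,.05); n=14
wp=[(*pose(t1,HA,0),3)]+[pose(t1+(e-t1)*i/n,HA+(YAW-HA)*i/n,35*i/n) for i in range(1,n+1)]
plan(wp,ang=12)"
```

```text
[ 0.49620961 -0.27431184  0.00499783] [ 7.54926464e-05 -1.24492152e-03  9.99999222e-01]
[[[-0.5, -0.07, -1.31], [0.084, -0.0, 0.179]], [[-1.0, -0.14, -2.63], [0.167, -0.0, 0.358]], [[-1.49, -0.2, -3.94], [0.251, -0.0, 0.537]], [[-1.99, -0.27, -5.25], [0.335, -0.0, 0.716]], [[-2.49, -0.34, -6.56], [0.418, -0.0, 0.895]]]
[[[-0.59, -0.12, -1.27], [0.084, -0.0, 0.179]], [[-1.18, -0.25, -2.54], [0.167, -0.0, 0.358]], [[-1.78, -0.37, -3.81], [0.251, -0.0, 0.537]], [[-2.37, -0.5, -5.07], [0.335, -0.0, 0.716]], [[-2.96, -0.62, -6.34], [0.418, -0.0, 0.895]]]
[[[0.93, 1.57, -0.58], [0.105, 0.021, 0.135]], [[1.89, 3.14, -1.16], [0.213, 0.035, 0.267]], [[2.86, 4.71, -1.74], [0.324, 0.043, 0.399]], [[3.86, 6.3, -2.33], [0.437, 0.044, 0.529]], [[4.87, 7.9, -2.91], [0.551, 0.037, 0.657]]]
[[[1.69, 0.18, -1.06], [0.108, -0.014, 0.133]], [[3.4, 0.36, -2.12], [0.213, -0.036, 0.268]], [[5.13, 0.54, -3.18], [0.316, -0.064, 0.403]], [[6.88, 0.74, -4.25], [0.415, -0.098, 0.539]], [[8.66, 0.95, -5.3], [0.51, -0.139, 0.676]]]
[[[1.22, -1.41, -0.95], [0.086, -0.04, 0.144]], [[2.46, -2.81, -1.89], [0.166, -0.083, 0.29]], [[3.73, -4.2, -2.83], [0.239, -0.129, 0.439]], [[5.02, -5.59, -3.76], [0.305, -0.176, 0.59]]]
```

```bash
sed -i 's/^def gR.*/def gR(yaw,tilt):\n    Z=slope(yaw,tilt).as_matrix(); return Ro.from_matrix(np.c_[-Z[:,1],-Z[:,0],-Z[:,2]])/' h.py
python3 -c "
from h import *
s,t,g=tipnow();print(t,g.as_matrix()[:,2])
t1=t+[0,0,.14]; e=tip_at(1,0,0,.05); n=14
wp=[(*pose(t1,HA,0),3)]+[pose(t1+(e-t1)*i/n,HA+(YAW-HA)*i/n,35*i/n) for i in range(1,n+1)]
plan(wp,ang=12)"
```

```text
[ 0.49620961 -0.27431184  0.00499783] [ 7.54926464e-05 -1.24492152e-03  9.99999222e-01]
[[[-1.98, 0.01, -4.23], [-0.0, 0.0, -0.001]], [[-3.96, 0.01, -8.45], [-0.001, 0.001, -0.003]], [[-5.94, 0.02, -12.68], [-0.001, 0.001, -0.004]], [[-7.92, 0.85, -11.87], [-0.068, 0.045, -0.156]], [[-9.84, 1.8, -11.07], [-0.128, 0.088, -0.311]]]
[[[-2.13, 0.34, 0.69], [-0.053, 0.044, -0.158]], [[-4.17, 0.79, 1.38], [-0.1, 0.086, -0.317]], [[-6.12, 1.33, 2.04], [-0.14, 0.128, -0.48]], [[-7.94, 1.94, 2.67], [-0.172, 0.168, -0.644]], [[-9.62, 2.59, 3.28], [-0.198, 0.205, -0.81]]]
[[[-1.57, -0.76, 0.21], [-0.018, 0.044, -0.165]], [[-3.01, -1.43, 0.42], [-0.029, 0.086, -0.332]], [[-4.3, -2.03, 0.63], [-0.033, 0.128, -0.498]], [[-5.43, -2.59, 0.83], [-0.029, 0.168, -0.666]], [[-6.38, -3.15, 1.01], [-0.018, 0.205, -0.833]]]
[[[-0.09, -0.99, 0.07], [0.018, 0.044, -0.165]], [[-0.01, -1.9, 0.17], [0.043, 0.086, -0.33]]]
```

>>> move_arm([
  [[-2,0,-4.2],[0,0,0]],
  [[-4,0,-8.5],[0,0,0]],
  [[-5.9,0,-12.7],[0,0,0]],
  [[-7.9,0.85,-11.9],[-0.068,0.045,-0.156]],
  [[-9.8,1.8,-11.1],[-0.128,0.088,-0.311]],
])

```text
time_s: 14.7
tcp_pos: [0.5071, -0.2225, 0.2349]
eef_rot: [179.8, 20.0, -104.0]
contact_force: [-0.1, -0.6, -2.2]
gripper_width: 0.0299
gripper_force: 49.8
```

>>> move_arm([
  [[-2.1,0.3,0.7],[-0.053,0.044,-0.158]],
  [[-4.2,0.8,1.4],[-0.1,0.086,-0.317]],
  [[-6.1,1.3,2],[-0.14,0.128,-0.48]],
  [[-7.9,1.9,2.7],[-0.172,0.168,-0.644]],
  [[-9.6,2.6,3.3],[-0.198,0.205,-0.81]],
])

```text
time_s: 15.32
tcp_pos: [0.5067, -0.1172, 0.2356]
eef_rot: [179.8, 7.6, -56.2]
contact_force: [0.4, -0.3, -1.3]
gripper_width: 0.0297
gripper_force: 49.8
```

>>> move_arm([
  [[-1.6,-0.8,0.2],[-0.018,0.044,-0.165]],
  [[-3,-1.4,0.4],[-0.029,0.086,-0.332]],
  [[-4.3,-2,0.6],[-0.033,0.128,-0.498]],
  [[-5.4,-2.6,0.8],[-0.029,0.168,-0.666]],
  [[-6.4,-3.15,1],[-0.018,0.205,-0.833]],
])

```text
time_s: 15.95
tcp_pos: [0.4969, -0.0463, 0.2342]
eef_rot: [180.0, -4.8, -8.5]
contact_force: [-0.1, -0.4, -1.1]
gripper_width: 0.0299
gripper_force: 49.8
```

```bash
python3 -c "
from h import *
rep(1)
plan([pose(tip_at(1,0,0,.05))])"
```

```text
15.95 J [ 19.1   0.3 -24.9   2.6 -60.6  61.2] tip rel [-16.7 -33.2  56.5] F pocket axes [-0.8 -0.4 -0.8] tilt err deg [-10.05   5.12 -15.82] w 0.0299
[[[0.12, -0.94, 0.04], [0.021, 0.045, -0.162]], [[0.25, -1.89, 0.08], [0.042, 0.089, -0.324]]]
```

>>> move_arm([
  [[0.1,-0.9,0],[0.021,0.045,-0.162]],
  [[0.25,-1.9,0.1],[0.042,0.089,-0.324]],
  [[0.25,-1.9,0.1],[0.042,0.089,-0.324]],
  [[0.25,-1.9,0.1],[0.042,0.089,-0.324]],
])

```text
time_s: 16.45
tcp_pos: [0.5033, -0.0287, 0.2341]
eef_rot: [-180.0, -10.0, 9.6]
contact_force: [-0.0, -0.5, -1.7]
gripper_width: 0.0299
gripper_force: 49.8
```

```bash
python3 -c "
from h import *
rep(1)
plan([(*pose(tip_at(1,0,0,.010)),2)])"
```

```text
16.45 J [ 20.6  -2.3 -27.9   2.3 -54.6  77.9] tip rel [ 1.  -1.4 49.9] F pocket axes [-1.1 -0.5 -1.3] tilt err deg [-0.29  0.04 -0.48] w 0.0299
[[[0.8, -0.05, 1.83], [0.001, 0.0, -0.005]], [[1.59, -0.11, 3.66], [0.001, 0.001, -0.01]]]
```

>>> move_arm([
  [[0.8,-0.1,1.8],[0,0,-0.005]],
  [[1.6,-0.1,3.7],[0,0,-0.01]],
  [[1.6,-0.1,3.7],[0,0,-0.01]],
  [[1.6,-0.1,3.7],[0,0,-0.01]],
])

```text
time_s: 16.95
tcp_pos: [0.5255, -0.0239, 0.2009]
eef_rot: [179.9, -10.0, 10.3]
contact_force: [-0.3, 0.2, -0.4]
gripper_width: 0.0295
gripper_force: 49.8
```

```bash
cat > look2.py <<'E'
from h import *
name=sys.argv[1]; k=int(sys.argv[2]); rep(k); s,tip,g=tipnow(); X=g.as_matrix(); w=W()
c=viewer.capture("side"); im=c["image"]
for l in("gauge_centre","gauge_tip"):
    for q in pinpoint(l,"side")[:1]: print(l,q["location"][::-1],q["score"],proj(c,tip+X[:,2]*(.1 if 'c' in l else 0)))
u,v=[int(t) for t in proj(c,mouth(k))[0]]; x0,y0=u-20,v-45
a=cv2.resize(im[y0:y0+60,x0:x0+70],None,fx=10,fy=10,interpolation=2); a=cv2.convertScaleAbs(a,alpha=1.6)
f=lambda P:tuple(int(t) for t in ((proj(c,P)[0]-[x0,y0])*10+5))
for sx in(-1,1):
    cv2.line(a,f(tip+X@[.004*sx,.013,0]),f(tip+X@[.004*sx,.013,.07]),(0,255,0),1)
    for kk in(1,2,3): cv2.line(a,f(mouth(kk)+w@[.0065*sx,.02,0]),f(mouth(kk)+w@[.0065*sx,-.02,0]),(0,0,255),1)
cv2.imwrite(f'pics/{name}.png',a)
E
python3 look2.py p3 1
```

```text
16.95 J [ 20.1   1.5 -28.7   2.3 -49.9  78.8] tip rel [ 0.6 -0.   9.7] F pocket axes [-0.5  0.2 -0.2] tilt err deg [ 0.01 -0.03  0.15] w 0.0295
gauge_centre [302.9, 184.8] 0.57 [[305.12156819 183.80823896]]
gauge_tip [268.5, 218.3] 0.58 [[274.44411857 219.98637594]]
```

View pics/p3.png

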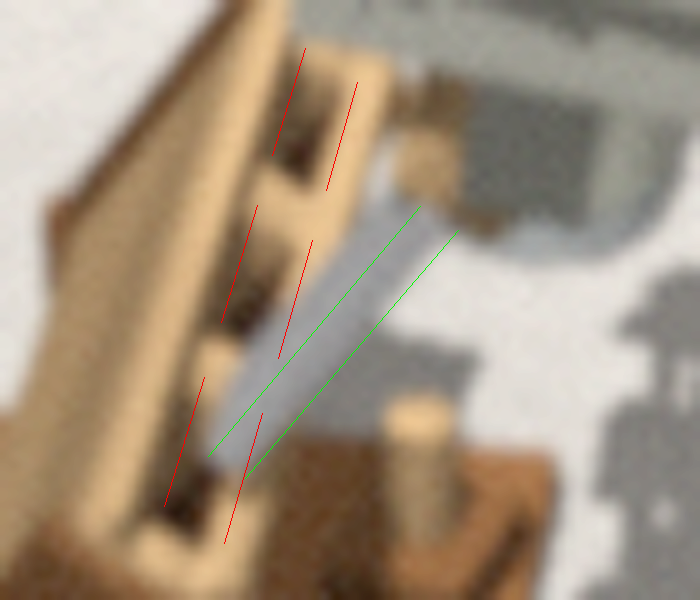

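>>> move_arm([
  [[0.25,0,0.55],[0,0,0]],
  [[0.5,0,1.1],[0,0,0]],
  [[0.75,0,1.6],[0,0,0]],
  [[1,0,2.1],[0,0,0]],
  [[1,0,2.1],[0,0,0]],
])

```text
time_s: 17.73
tcp_pos: [0.5388, -0.0212, 0.1811]
eef_rot: [179.9, -10.0, 10.4]
contact_force: [-0.3, 0.8, -0.6]
gripper_width: 0.03
gripper_force: 49.8
```

```bash
python3 -c "
from h import *
rep(1)"
```

```text
17.725 J [ 19.9   4.  -29.    2.3 -47.2  79.1] tip rel [  0.4   0.3 -14.3] F pocket axes [-0.5  0.8 -0.4] tilt err deg [ 0.05 -0.01  0.21] w 0.03
```

>>> move_arm([
  [[0.2,0,0.4],[0,0,0]],
  [[0.4,0,0.85],[0,0,0]],
  [[0.55,0,1.2],[0,0,0]],
  [[0.65,0,1.4],[0,0,0]],
  [[0.7,0,1.5],[0,0,0]],
])

```text
time_s: 18.35
tcp_pos: [0.5482, -0.0195, 0.1681]
eef_rot: [179.9, -10.1, 10.4]
contact_force: [-0.4, -0.4, -0.9]
gripper_width: 0.0297
gripper_force: 49.8
```

```bash
python3 -c "
from h import *
rep(1)"
```

```text
18.35 J [ 19.6   5.6 -29.1   2.4 -45.4  79.3] tip rel [  0.8   0.4 -30.5] F pocket axes [-0.9 -0.3 -0.5] tilt err deg [ 0.06 -0.06  0.2 ] w 0.0297
```

>>> move_arm([
  [[0.1,0,0.2],[0,0,0]],
  [[0.2,0,0.4],[0,0,0]],
  [[0.3,0,0.6],[0,0,0]],
  [[0.3,0,0.6],[0,0,0]],
])

```text
time_s: 18.85
tcp_pos: [0.5492, -0.0197, 0.1675]
eef_rot: [179.9, -10.0, 10.5]
contact_force: [-40.9, 5.0, 54.7]
gripper_width: 0.0299
gripper_force: 50.2
```

```bash
python3 -c "
from h import *
rep(1)"
```

```text
18.85 J [ 19.6   5.8 -28.9   2.4 -45.5  79.3] tip rel [  1.1   0.  -31.5] F pocket axes [-0.9 12.1 67.4] tilt err deg [0.05 0.03 0.28] w 0.0299
```

>>> move_arm([
  [[-0.6,0,-1.3],[0,0,0]],
  [[-1.5,0,-3.2],[0,0,0]],
  [[-2.3,0,-5],[0,0,0]],
  [[-2.3,0,-5],[0,0,0]],
])

```text
time_s: 19.35
tcp_pos: [0.5217, -0.0242, 0.2095]
eef_rot: [180.0, -10.3, 10.4]
contact_force: [0.4, 0.5, -1.7]
gripper_width: 0.0299
gripper_force: 49.9
```

```bash
python3 -c "
from h import *
rep(1)
plan([(*pose(tip_at(2,0,0,.015)),2)])"
```

```text
19.35 J [ 20.3   0.6 -28.6   2.3 -50.8  78.8] tip rel [ 2.8  0.4 18.9] F pocket axes [-0.6  0.4 -1.6] tilt err deg [ 0.08 -0.25  0.2 ] w 0.0299
[[[-0.04, 2.91, 0.23], [0.0, -0.002, 0.002]], [[-0.08, 5.83, 0.45], [0.0, -0.004, 0.004]]]
```

>>> move_arm([
  [[0,2.9,0],[0,0,0]],
  [[0,5.8,0],[0,0,0]],
  [[0,5.8,0],[0,0,0]],
  [[0,5.8,0],[0,0,0]],
])

```text
time_s: 19.85
tcp_pos: [0.5316, -0.0815, 0.2072]
eef_rot: [179.9, -10.0, 10.4]
contact_force: [-0.5, 0.0, -2.1]
gripper_width: 0.0301
gripper_force: 49.9
```

```bash
python3 -c "
from h import *
rep(2)
plan([(*pose(tip_at(2,0.0005,0,-.014)),3)])"
```

```text
19.85 J [ 12.5   2.6 -25.9   0.6 -51.4  87.5] tip rel [ 0.8  0.3 17.2] F pocket axes [-1.7  0.1 -1.5] tilt err deg [ 0.04 -0.01  0.16] w 0.0301
[[[0.43, 0.01, 0.95], [0.0, -0.0, 0.001]], [[0.86, 0.01, 1.9], [0.0, -0.0, 0.002]], [[1.29, 0.02, 2.84], [0.001, -0.0, 0.003]]]
```

>>> move_arm([
  [[0.4,0,0.9],[0,0,0]],
  [[0.7,0,1.5],[0,0,0]],
  [[1,0,2.2],[0,0,0]],
  [[1.3,0,2.85],[0,0,0]],
  [[1.3,0,2.85],[0,0,0]],
])

```text
time_s: 20.48
tcp_pos: [0.5492, -0.0782, 0.1815]
eef_rot: [179.9, -10.0, 10.4]
contact_force: [0.3, 0.1, -1.0]
gripper_width: 0.0296
gripper_force: 49.9
```

>>> move_arm([
  [[0.2,0,0.45],[0,0,0]],
  [[0.4,0,0.9],[0,0,0]],
  [[0.65,0,1.35],[0,0,0]],
  [[0.75,0,1.6],[0,0,0]],
  [[0.75,0,1.6],[0,0,0]],
])

```text
time_s: 21.1
tcp_pos: [0.559, -0.0765, 0.1683]
eef_rot: [179.9, -10.0, 10.4]
contact_force: [-4.7, 0.4, 5.1]
gripper_width: 0.0298
gripper_force: 49.9
```

```bash
python3 -c "
from h import *
rep(2)"
```

```text
21.1 J [ 12.4   7.3 -26.3   0.6 -46.4  87.7] tip rel [  1.3   0.3 -30.6] F pocket axes [-0.8  1.2  6.8] tilt err deg [ 0.06 -0.05  0.21] w 0.0298
```

>>> move_arm([
  [[0.1,0,0.2],[0,0,0]],
  [[0.1,0,0.2],[0,0,0]],
  [[0.1,0,0.2],[0,0,0]],
])

```text
time_s: 21.48
tcp_pos: [0.5592, -0.0767, 0.1681]
eef_rot: [179.9, -10.0, 10.4]
contact_force: [-16.8, 1.5, 23.7]
gripper_width: 0.0297
gripper_force: 50.0
```

```bash
python3 -c "
from h import *
rep(2)"
```

```text
21.475 J [ 12.4   7.3 -26.3   0.6 -46.4  87.7] tip rel [  1.3   0.2 -30.8] F pocket axes [ 0.3  4.5 28.7] tilt err deg [ 0.05 -0.02  0.25] w 0.0297
```

Jammed in the middle too. On to the right pocket.

>>> move_arm([
  [[-0.6,0,-1.3],[0,0,0]],
  [[-1.5,0,-3.2],[0,0,0]],
  [[-2.1,0,-4.6],[0,0,0]],
  [[-2.1,0,-4.6],[0,0,0]],
])

```text
time_s: 21.98
tcp_pos: [0.5326, -0.0813, 0.2091]
eef_rot: [179.9, -10.2, 10.4]
contact_force: [-0.3, 1.2, -1.7]
gripper_width: 0.0297
gripper_force: 49.9
```

>>> move_arm([
  [[0,2.9,0],[0,0,0]],
  [[0,5.8,0],[0,0,0]],
  [[0,5.8,0],[0,0,0]],
  [[0,5.8,0],[0,0,0]],
])

```text
time_s: 22.48
tcp_pos: [0.5426, -0.1383, 0.207]
eef_rot: [179.9, -10.0, 10.4]
contact_force: [0.6, -0.4, -2.0]
gripper_width: 0.0298
gripper_force: 49.9
```

```bash
python3 -c "
from h import *
rep(3)
plan([(*pose(tip_at(3,0.0008,0,-.014)),3)])"
```

```text
22.475 J [  5.1   5.1 -22.6  -1.1 -52.3  95.9] tip rel [ 1.3  0.4 16.7] F pocket axes [-0.8 -0.5 -1.9] tilt err deg [ 0.05 -0.01  0.16] w 0.0298
[[[0.42, 0.01, 0.93], [0.0, -0.0, 0.001]], [[0.84, 0.02, 1.87], [0.0, -0.0, 0.002]], [[1.25, 0.03, 2.8], [0.0, -0.0, 0.003]]]
```

>>> move_arm([
  [[0.4,0,0.9],[0,0,0]],
  [[0.7,0,1.5],[0,0,0]],
  [[1,0,2.2],[0,0,0]],
  [[1.3,0,2.85],[0,0,0]],
  [[1.3,0,2.85],[0,0,0]],
])

```text
time_s: 23.1
tcp_pos: [0.5602, -0.1351, 0.1812]
eef_rot: [179.9, -10.0, 10.4]
contact_force: [-0.8, 0.1, -1.6]
gripper_width: 0.0297
gripper_force: 49.9
```

>>> move_arm([
  [[0.2,0,0.45],[0,0,0]],
  [[0.4,0,0.9],[0,0,0]],
  [[0.65,0,1.35],[0,0,0]],
  [[0.8,0,1.7],[0,0,0]],
  [[0.8,0,1.7],[0,0,0]],
])

```text
time_s: 23.72
tcp_pos: [0.5709, -0.1332, 0.1663]
eef_rot: [179.9, -10.0, 10.4]
contact_force: [-0.2, -0.1, -2.1]
gripper_width: 0.0299
gripper_force: 49.9
```

```bash
python3 -c "
from h import *
rep(3)"
```

```text
23.725 J [  5.4   9.7 -22.9  -1.1 -47.3  95.7] tip rel [  1.6   0.4 -33.2] F pocket axes [-1.4 -0.1 -1.6] tilt err deg [ 0.06 -0.04  0.2 ] w 0.0299
```

>>> move_arm([
  [[0.2,0,0.5],[0,0,0]],
  [[0.4,0,0.9],[0,0,0]],
  [[0.6,0,1.4],[0,0,0]],
  [[0.8,0,1.85],[0,0,0]],
  [[0.8,0,1.85],[0,0,0]],
])

```text
time_s: 24.35
tcp_pos: [0.5818, -0.1312, 0.1493]
eef_rot: [179.9, -10.0, 10.4]
contact_force: [-0.0, 0.2, -1.7]
gripper_width: 0.0294
gripper_force: 49.9
```

```bash
python3 -c "
from h import *
rep(3)"
```

```text
24.35 J [  5.5  11.7 -23.   -1.1 -45.4  95.6] tip rel [  0.9   0.5 -53.5] F pocket axes [-1.   0.2 -1.4] tilt err deg [ 0.07 -0.03  0.2 ] w 0.0294
```

>>> move_arm([
  [[0.15,0,0.35],[0,0,0]],
  [[0.3,0,0.7],[0,0,0]],
  [[0.5,0,1.1],[0,0,0]],
  [[0.55,0,1.2],[0,0,0]],
  [[0.55,0,1.2],[0,0,0]],
])

```text
time_s: 24.98
tcp_pos: [0.5893, -0.1299, 0.1389]
eef_rot: [179.9, -10.1, 10.4]
contact_force: [0.0, -0.1, -1.5]
gripper_width: 0.0303
gripper_force: 49.9
```

```bash
python3 -c "
from h import *
rep(3)"
```

```text
24.975 J [  5.6  12.9 -22.9  -1.1 -44.2  95.6] tip rel [  1.2   0.4 -66.3] F pocket axes [-0.9 -0.1 -1.2] tilt err deg [ 0.06 -0.07  0.21] w 0.0303
```

>>> move_arm([
  [[0.05,0,0.1],[0,0,0]],
  [[0.08,0,0.2],[0,0,0]],
  [[0.12,0,0.28],[0,0,0]],
  [[0.12,0,0.28],[0,0,0]],
])

```text
time_s: 25.48
tcp_pos: [0.5899, -0.1299, 0.138]
eef_rot: [179.9, -10.0, 10.4]
contact_force: [-12.2, 1.8, 14.5]
gripper_width: 0.0295
gripper_force: 49.9
```

```bash
python3 -c "
from h import *
rep(3)"
```

```text
25.475 J [  5.6  13.  -22.9  -1.1 -44.1  95.5] tip rel [  1.2   0.3 -67.4] F pocket axes [-1.2  4.  18.5] tilt err deg [ 0.06 -0.04  0.23] w 0.0295
```

>>> move_arm([
  [[-0.04,0,-0.1],[0,0,0]],
  [[-0.06,0,-0.15],[0,0,0]],
], squeeze=10)

```text
time_s: 25.72
tcp_pos: [0.5898, -0.1301, 0.1382]
eef_rot: [179.9, -10.1, 10.4]
contact_force: [-2.5, -2.0, 2.2]
gripper_width: 0.03
gripper_force: 10.0
```

>>> move_arm([
  [[0,0,0],[0,0,0]],
  [[0,0,0],[0,0,0]],
  [[0,0,0],[0,0,0]],
  [[0,0,0],[0,0,0]],
  [[0,0,0],[0,0,0]],
], jaw=5.5)

```text
time_s: 26.35
tcp_pos: [0.5901, -0.1297, 0.1377]
eef_rot: [179.9, -10.1, 10.4]
contact_force: [-0.8, -0.7, 0.3]
gripper_width: 0.0549
gripper_force: 0.0
```

>>> move_arm([
  [[0,0,-2],[0,0,0]],
  [[0,0,-6],[0,0,0]],
  [[0,0,-11],[0,0,0]],
  [[0,0,-14],[0,0,0]],
  [[0,0,-14],[0,0,0]],
])

```text
time_s: 26.98
tcp_pos: [0.567, -0.1342, 0.279]
eef_rot: [179.9, -10.4, 10.4]
contact_force: [0.5, 0.0, -0.1]
gripper_width: 0.0551
gripper_force: 0.0
```

```bash
python3 -c "
from h import *
s=r.get_state();print(s['time_s'],s['tcp_pos'],s['contact_force'],s['gripper_width'])
c=viewer.capture('side')
cv2.imwrite('pics/end.png',cv2.resize(c['image'][110:300,210:400],None,fx=3,fy=3,interpolation=2))
t=tip_at(3,.001,0,-.068)
for l,d in(('gauge_centre',.1),): print(pinpoint(l,'side')[:1],proj(c,t+W()[:,2]*d))"
```

```text
26.975 [ 0.56700509 -0.1341792   0.27897474] [ 0.45265264  0.00175348 -0.11874059] 0.05514360118731201
[{'location': [180.7, 291.0], 'score': 0.92}] [[290.26905366 178.53224392]]
```

View pics/end.png

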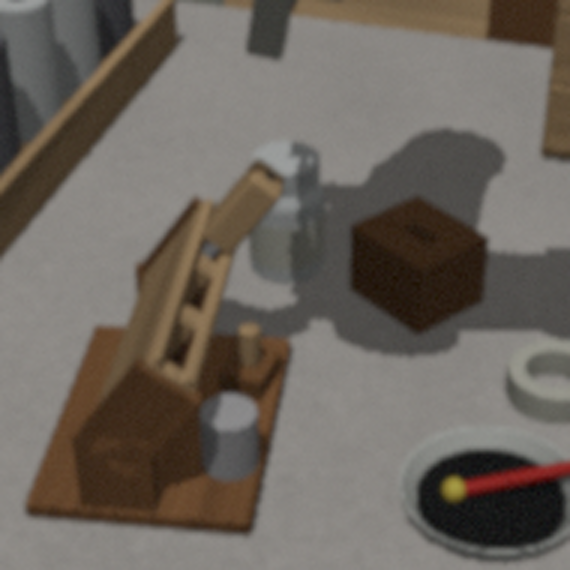

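The gauge stands fully home in the right pocket with its handle at about (245,205) in the crop. The gripper is clear of it, and the tin, stamp and jar are where they were.

```bash
python3 -c "
from h import *
print(r.close_job())"
```

```text
the job is handed in; nothing more can be done
None
```

The gauge jammed about 31 mm deep in the left and middle pockets and went fully home in the right one, where I left it standing, let go, and handed the job in at about 27 s; no verdict came back.

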